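# Put the kettle on

### The job

Put the kettle on to boil: stand it in the middle of the hotplate with its spout pointing straight back, away from the front edge where the knob is; keep it upright and set it down, do not drop it. Then turn the hotplate's knob clockwise until its white line points at the third dot. Leave the mug and the honey jar where they are.

Things in the scene. Friction and masses are not known exactly. Their poses are not given: they have to be found in the camera images.
- kettle: Loose steel whistling kettle, 0.85 kg, body about 196 mm across, 118 mm high to the shoulder, with a black arched handle over the top (highest point 229 mm above the base). Origin: underside, 7 mm from the body's axis towards the spout. z up; the spout points along the kettle's own -y; the handle arch stands in the kettle's y-z plane.
- kettle_base (a point): Centre of the kettle's round underside, on the body's axis. Axes as kettle.
- kettle_handle (a point): Grip point in the top of the handle, 213 mm above the kettle's underside and 16 mm below the handle's top, over the body's axis. The handle is 24 mm wide along the kettle's x and runs about 118 mm along its y: grip from above, fingers closing along the kettle's x. The lid's knob below ends 159 mm above the underside.
- kettle_spout (a point): Tip of the spout, 100 mm from the kettle's axis along its -y, 127 mm above the underside.
- hotplate: Fixed white tabletop hotplate, 310 mm deep (its x) by 240 mm wide (its y), white deck 55 mm high, one dark round cast plate on it. Origin: centre of its footprint on the worktop. Its +x points to its back, towards the wall; the knob is near its front edge, on the right.
- plate_centre (a point): Centre of the top face of the round cast plate, 185 mm in diameter, 67 mm above the worktop, 45 mm behind the hotplate's origin. Axes as hotplate: +x is straight back.
- knob_grip (a point): On the upright axis of the black knob, 78 mm above the worktop, 120 mm in front of the hotplate's origin and 75 mm to its right. Its top is a bar to grip: 46 mm long, 13 mm thick, from 61 to 86 mm above the worktop, on a flat skirt 52 mm across (top 63 mm up; the deck is 55 mm up). The point turns with the knob: x along the bar to the end with the white line (the pointer), z up.
- knob (a joint): Knob angle, rad, growing clockwise seen from above. At 0 the white line points at the short off tick, 0.75 rad anticlockwise of straight back. Six black dots of growing size follow clockwise, 33 mm from the axis: first at 0.5 rad, second 1.0, third 1.5, to 3.0. Stops at 0 and 4.0; stays where it is left. It starts between off and the first dot.
- mug: Loose mug, green above and white below, 78 mm across without its handle, 101 mm high, standing at the back between the kettle and the tap. Origin: its underside. To be left alone.
- honey_jar: Loose honey jar, 71 mm across, 110 mm high, standing at the back. Origin: centre of its underside. To be left alone.

How it is judged:
By the outcome, as a careful person would: the job done as asked, in the order asked, and still so for the second after the job is handed in, with the robot touching nothing.
It also fails if it takes over 54 s, if anything falls off the work surface, if the arm or the gripper's body presses on something with over 40 N, if the wrist force passes 120 N, or if a joint passes its speed limit or range.

### The arm

A 6-joint arm with a two-finger parallel gripper is mounted at the origin on a cart in front of the work surface, level with it; the furniture and walls round the work are solid. World frame = base frame: x ahead of the robot, y to its left, z up, the work surface at z = 0. Lengths are in m, angles in rad, forces in N, time in s.
With the tool pointing down it reaches from about 0.35 to 0.775 m from the base axis. Payload 5.5 kg.
Tool frame: the origin (TCP) lies between the finger pads; the fingertips stand 8 mm ahead of it and the grasp point (between the pads) lies 11 mm behind it; z points along the fingers, y is the line along which they close (so a half turn about z gives the same grasp; the last joint's range is limited). The gripper opens to 85 mm and grips with 20 to 120 N. Pads are 22 mm wide; open, the fingers measure 114 mm over their backs; the gripper's body (76 mm by 85 mm) begins 54 mm behind the grasp point. The pads swing forward as they close: fully open they stand 13 mm farther back than shut.
Start: joints at [-1.467, 0.313, 0.046, 1.304, 0, 1.431], TCP at [0.139, -0.558, 0.2] pointing down, gripper open.
Joint ranges: [-2.76, 2.76], [-0.86, 1.69], [-1.03, 1.26], [-2.2, 2.34], [-1.47, 1.5], [-3.14, 3.14]. Speed limits (rad/s): [2.57, 2.57, 3.14, 3.14, 3.14, 3.14].

### API

Orientations are given as a unit quaternion [w, x, y, z].
In Python, from workcell import env gives the robot as it stands.
- The arm moves only by the tool move_arm, never from a script. Its argument "moves" is one flat list of numbers, 5 for each row, row after row: the shift along the world's x, y, z in m, then the turn about the world's z in rad, then the finger opening in m, from 0 to 0.0854. A call has 1 to 12 rows; each row is the pose to reach, as a shift and turn from the pose commanded when the call began; what a row does not reach only later rows make up. A row lasts 1/12 s, in which the tool goes at most 41.7 mm and 7.16 degrees, less where a joint would pass 70% of its speed; a pose out of reach is approached as far as the arm can. A call with a gripper value outside its range is refused whole. The fingers move at their own pace and stop on an object; "newtons" is the grip in N (left out, the last holds). Time passes only in rows, so rows that repeat a pose let the fingers close. It gives the time, the measured TCP pose, the force, the opening and the grip force at its end, in the units of the state.
- env.get_state(): the state, without advancing time (a new reading comes with each control period).
- env.read_camera(name): name is "scene" or "top" or "wrist"; returns a dict with "pixels" (480x640x3 uint8, red, green, blue), "camera_matrix" (3x3 intrinsics, pixels), "rvec" (rotation vector, rad) and "tvec" (3), from world to camera coordinates, as OpenCV has them. Camera axes: x right, y down, z forward; pixel columns grow to the right and rows downward; lengths in m; the calibration is good to about 2 mm. A picture is of the moment at which its call begins. There is no depth.
- env.hand_in(): hands the job in; it is judged then, once.
The state is a dict: "clock": time; "joint_pos": joint angles; "qvel": joint speeds; "tau": joint torques, N m; "tcp_pos": TCP position; "orientation": TCP orientation; "wrist_force": force on the tool from outside, world axes, zero at the start; "ft_torque": the same for the moment, N m; "finger_gap": finger opening in m; "grip_force": force on a finger pad.
Only numpy, scipy, OpenCV 4.12 (cv2) and the standard library are available. Lean on these libraries where they do the work, as an engineer would, in place of code of your own. Each camera call takes 0.05 s, during which the arm holds its last target. There are 200 camera calls.

## Working session

There is one attempt and no reset: what is moved stays moved. The work goes in short steps, Python scripts to look and compute and a tool call to move; the robot and the scene stay as the last step left them, time stands still between calls to the robot, and variables do not carry over. Pictures are saved under pics/ and viewed, at most 10 in all, crops included, and the job is handed in when it is done.

Besides the shell and the picture viewer there is one more tool, called in YAML: its name, and indented under it one key for each argument. move_arm: Moves the arm, as the interface text tells. Its arguments: {"type":"object","properties":{"moves":{"type":"array"},"newtons":{"type":"number"}},"required":["moves"]}

```bash
mkdir -p pics; ls; cat > h.py <<'E'
import numpy as np, cv2
from workcell import env
def cam(n,save=None):
    c=env.read_camera(n); 
    if save: cv2.imwrite('pics/'+save,c['pixels'][...,::-1])
    return c
def project(c,p):
    return cv2.projectPoints(np.array(p,float).reshape(-1,1,3),np.array(c['rvec'],float),np.array(c['tvec'],float),np.array(c['camera_matrix'],float),None)[0].reshape(-1,2)
def ray(c,uv):
    R=cv2.Rodrigues(np.array(c['rvec'],float))[0];K=np.array(c['camera_matrix'],float)
    o=-R.T@np.array(c['tvec'],float).ravel();d=R.T@np.linalg.inv(K)@np.array([uv[0],uv[1],1.]);return o,d/np.linalg.norm(d)
def onz(c,uv,z):
    o,d=ray(c,uv);return o+d*(z-o[2])/d[2]
def tri(l):
    A=np.zeros((3,3));b=np.zeros(3)
    for c,uv in l:
        o,d=ray(c,uv);P=np.eye(3)-np.outer(d,d);A+=P;b+=P@o
    x=np.linalg.solve(A,b);return x,[np.linalg.norm((np.eye(3)-np.outer(ray(c,u)[1],ray(c,u)[1]))@(x-ray(c,u)[0])) for c,u in l]
E
python3 - <<'E'
from h import *
for n in ('scene','top'):
    c=cam(n,n+'0.png'); o,_=ray(c,(320,240)); print(n,o,onz(c,(320,240),0),c['camera_matrix'])
s=env.get_state();print(s['clock'],s['tcp_pos'],s['orientation'])
E
```

```text
pics
scene [ 0.48691544 -0.50439996  0.86647194] [0.51652345 0.05554152 0.        ] [[464.64026651   0.         333.71145249]
 [  0.         464.64026651 240.44486801]
 [  0.           0.           1.        ]]
top [ 0.39762757 -0.04798919  0.99345977] [ 0.5537734  -0.05799234  0.        ] [[464.72325868   0.         320.08775749]
 [  0.         464.72325868 229.9817009 ]
 [  0.           0.           1.        ]]
0.1 [ 0.13875423 -0.55746969  0.19888106] [-8.41320059e-04  9.92577598e-01  1.21610050e-01  4.04914401e-06]
```

View pics/scene0.png

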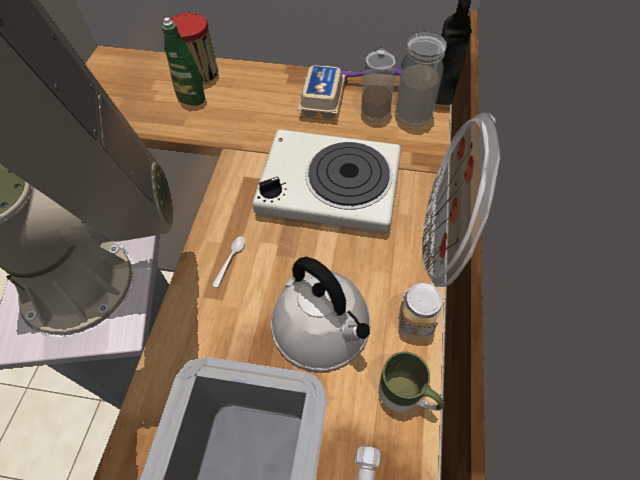

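View pics/top0.png

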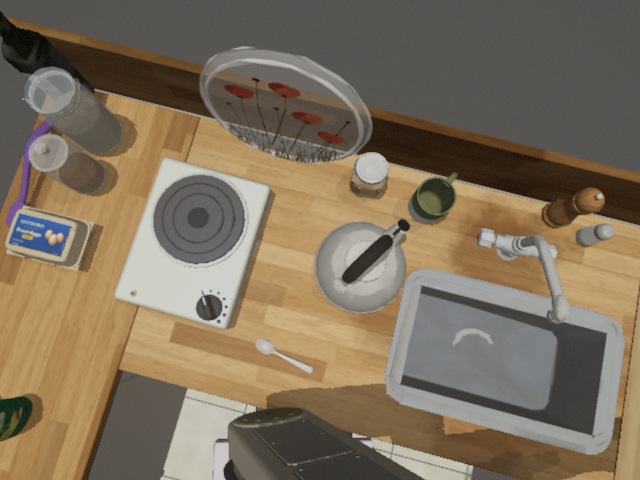

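The top view shows the hotplate with its corners near (165,160), (270,185), (228,328) and (117,297), the plate at (199,218) and the knob at (209,307). The kettle body is at (361,267), its handle runs (347,283) to (392,238), and the spout tip is at (403,227). In the scene view the handle runs (300,265) to (340,310), the spout tip is at (362,330), the plate at (349,173) and the knob at (270,188).

```bash
cat > m.py <<'E'
from h import *
S=cam('scene');T=cam('top')
def blobs(c,roi,th,minA=15):
    x0,y0,x1,y1=roi;g=c['pixels'].max(2)[y0:y1,x0:x1];m=(g<th).astype(np.uint8)
    cs,_=cv2.findContours(m,cv2.RETR_EXTERNAL,cv2.CHAIN_APPROX_NONE,offset=(x0,y0))
    return sorted([k for k in cs if cv2.contourArea(k)>minA],key=cv2.contourArea,reverse=True)
def show(n,c,roi,th):
    for k in blobs(c,roi,th)[:4]:
        M=cv2.moments(k);r=cv2.minAreaRect(k);print(n,cv2.contourArea(k),np.round([M['m10']/M['m00'],M['m01']/M['m00']],1),np.round(cv2.boxPoints(r)).tolist())
if __name__=='__main__':
    show('handleT',T,(335,212,415,300),45);show('handleS',S,(285,250,375,345),45)
    pe={}
    for n,c,roi in(('T',T,(145,165,255,275)),('S',S,(300,137,396,212))):
        k=blobs(c,roi,110)[0];e=cv2.fitEllipse(cv2.convexHull(k));pe[n]=e;print('plate',n,e,onz(c,e[0],.067))
    print(tri([(T,pe['T'][0]),(S,pe['S'][0])]))
    show('knobT',T,(190,285,232,325),70);show('knobS',S,(254,172,296,204),70)
    # hotplate deck outline
    for n,c,roi in(('T',T,(105,150,285,345)),('S',S,(245,120,410,240))):
        x0,y0,x1,y1=roi;hsv=cv2.cvtColor(c['pixels'],cv2.COLOR_RGB2HSV)[y0:y1,x0:x1]
        m=((hsv[...,1]<50)&(hsv[...,2]>(150))).astype(np.uint8)
        k=max(cv2.findContours(m,cv2.RETR_EXTERNAL,2,offset=(x0,y0))[0],key=cv2.contourArea)
        h=cv2.convexHull(k);a=cv2.approxPolyDP(h,8,True).reshape(-1,2);print(n,a.tolist());print(np.round([onz(c,p,.055) for p in a],3).tolist())
    a=cv2.resize(T['pixels'][205:325,180:420],None,fx=3,fy=3,interpolation=2);b=cv2.resize(S['pixels'][160:360,245:405][:,:],None,fx=1.2,fy=1.2)
    b=cv2.resize(S['pixels'][165:205,250:300],None,fx=6,fy=6,interpolation=2)
    b2=cv2.resize(T['pixels'][285:330,180:240],None,fx=5,fy=5,interpolation=2)
    o=np.zeros((600,720,3),np.uint8);o[:360]=a;o[360:,:300]=b;o[360:585,300:600]=b2;cv2.imwrite('pics/c1.png',o[...,::-1])
E
python3 m.py
```

```text
handleT 63.0 [403.3 224.7] [[397.0, 221.0], [405.0, 218.0], [409.0, 228.0], [401.0, 231.0]]
handleT 50.5 [387.  240.1] [[380.0, 238.0], [388.0, 234.0], [394.0, 245.0], [385.0, 249.0]]
handleS 1128.0 [321.2 281.3] [[287.0, 273.0], [305.0, 251.0], [359.0, 294.0], [340.0, 317.0]]
handleS 149.5 [361.7 329.3] [[348.0, 312.0], [361.0, 307.0], [372.0, 335.0], [359.0, 340.0]]
plate T ((198.62562561035156, 218.95924377441406), (87.0182876586914, 90.90696716308594), 67.23619842529297) [0.58768669 0.18869677 0.067     ]
plate S ((348.73175048828125, 173.69522094726562), (63.642677307128906, 80.81455993652344), 91.98800659179688) [0.59484913 0.18275926 0.067     ]
(array([0.59338594, 0.19237419, 0.05469323]), [np.float64(0.0031308593773149286), np.float64(0.003130859377315159)])
knobT 83.0 [210.6 308. ] [[205.0, 296.0], [213.0, 295.0], [216.0, 318.0], [208.0, 320.0]]
knobS 303.0 [270.2 188.2] [[257.0, 183.0], [278.0, 176.0], [283.0, 194.0], [263.0, 200.0]]
T [[164, 158], [269, 187], [224, 328], [115, 296]]
[[0.721, 0.27, 0.055], [0.657, 0.048, 0.055], [0.37, 0.133, 0.055], [0.434, 0.352, 0.055]]
S [[277, 131], [399, 145], [390, 221], [254, 204]]
[[0.439, 0.348, 0.055], [0.727, 0.27, 0.055], [0.668, 0.052, 0.055], [0.38, 0.129, 0.055]]
```

View pics/c1.png

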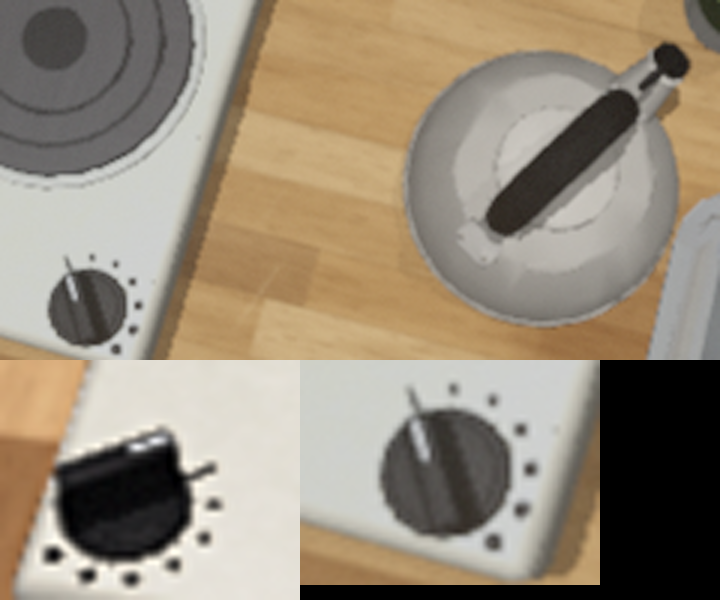

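The enlarged crop confirms that the handle lies along the spout line in the top view, from about (348,279) to (388,239) with the spout at (403,225). The knob's line sits close to the off tick, as the text says. Next I triangulate the kettle.

```bash
cat > k.py <<'E'
from m import *
def ends(c,roi,th):
    k=blobs(c,roi,th)[0].reshape(-1,2).astype(float);r=cv2.minAreaRect(k.astype(np.float32));b=cv2.boxPoints(r)
    e=sorted([( (b[i]+b[(i+1)%4])/2, np.linalg.norm(b[i]-b[(i+1)%4])) for i in range(4)],key=lambda t:t[1])[:2]
    return [x[0] for x in e],np.array(r[0])
e,mid=ends(T,(335,232,395,300),85);print('T ends',e,mid)
print([onz(T,p,.215) for p in e],'mid',onz(T,mid,.225))
sp=tri([(T,(403.3,225)),(S,(361.7,329.3))]);print('spout',sp, onz(T,(403.3,225),.127),onz(S,(361.7,329.3),.127))
# handle: intersect each S-handle centreline column with the vertical plane through T ends -> use S topmost silhouette
k=blobs(S,(285,250,345,318),45)[0];m=np.zeros((480,640),np.uint8);cv2.drawContours(m,[k],-1,1,-1)
a,b=[onz(T,p,.215) for p in e];d=(b-a)/np.linalg.norm(b-a);n=np.cross(d,[0,0,1])
for x in range(290,346,5):
    ys=np.where(m[:,x])[0]
    if len(ys):
        for y in (ys.min(),ys.max()):
            o,r=ray(S,(x,y));t=((a-o)@n)/(r@n);p=o+t*r;print(x,y,np.round(p,3),end=' ')
        print()
# body circle in T: steel vs wood by saturation
hsv=cv2.cvtColor(T['pixels'],cv2.COLOR_RGB2HSV);mm=np.zeros((480,640),np.uint8);mm[215:320,310:412]=(hsv[215:320,310:412,1]<60)
mm=cv2.morphologyEx(mm,cv2.MORPH_OPEN,np.ones((17,17)));k=max(cv2.findContours(mm,0,1)[0],key=cv2.contourArea);el=cv2.fitEllipse(cv2.convexHull(k));print('body',el,onz(T,el[0],.05))
q=np.array(sp[0]);print('yaw handle',np.arctan2(d[1],d[0]))
E
python3 k.py
```

```text
T ends [array([343.33255, 280.35632], dtype=float32), array([389.97153, 236.8266 ], dtype=float32)] [366.65203857 258.59146118]
[array([ 0.45157063, -0.0943601 ,  0.215     ]), array([ 0.52484336, -0.17480561,  0.215     ])] mid [ 0.48672574 -0.13312169  0.225     ]
spout (array([ 0.56334237, -0.21435999,  0.13054128]), [np.float64(0.002119090863932367), np.float64(0.002119090863932391)]) [ 0.56187816 -0.21527078  0.127     ] [ 0.56582791 -0.21253749  0.127     ]
295 263 [ 0.464 -0.108  0.189] 295 277 [ 0.46  -0.104  0.133] 
300 258 [ 0.474 -0.119  0.222] 300 280 [ 0.469 -0.113  0.137] 
305 257 [ 0.482 -0.128  0.239] 305 269 [ 0.48  -0.126  0.197] 
310 259 [ 0.49  -0.136  0.245] 310 273 [ 0.488 -0.134  0.197] 
315 260 [ 0.497 -0.144  0.254] 315 295 [ 0.493 -0.14   0.126] 
320 263 [ 0.504 -0.152  0.257] 320 296 [ 0.501 -0.149  0.139] 
325 267 [ 0.511 -0.159  0.257] 325 289 [ 0.51  -0.158  0.182] 
330 272 [ 0.518 -0.167  0.253] 330 296 [ 0.517 -0.166  0.171] 
335 278 [ 0.524 -0.174  0.247] 335 311 [ 0.525 -0.175  0.127] 
340 287 [ 0.531 -0.182  0.23 ] 340 314 [ 0.532 -0.183  0.132] 
body ((359.6941223144531, 267.4587097167969), (90.44921112060547, 92.44853210449219), 142.02474975585938) [ 0.48896321 -0.1378985   0.05      ]
yaw handle -0.8320262151958103
```

move_arm:
  moves: [0.02,0.03,0.03,0.12,0.085,0.04,0.06,0.05,0.24,0.085,0.06,0.09,0.07,0.36,0.085,0.08,0.12,0.09,0.48,0.085,0.1,0.15,0.11,0.6,0.085,0.12,0.18,0.13,0.72,0.085,0.14,0.21,0.13,0.84,0.085,0.165,0.24,0.13,0.96,0.085,0.19,0.27,0.13,1.08,0.085,0.215,0.3,0.13,1.2,0.085,0.24,0.325,0.13,1.32,0.085,0.265,0.35,0.13,1.44,0.085]

```text
clock: 1.3
tcp_pos: [0.4047, -0.2063, 0.3301]
orientation: [0.001, 0.664, 0.748, 0.0]
wrist_force: [1.0, -0.3, -0.7]
finger_gap: 0.0851
grip_force: 0.0
```

move_arm:
  moves: [0.02,0.02,0.0,0.12,0.085,0.04,0.04,0.0,0.24,0.085,0.06,0.055,0.0,0.36,0.085,0.08,0.065,0.0,0.48,0.085,0.09,0.07,0.0,0.6,0.085,0.09,0.07,0.0,0.633,0.085,0.09,0.07,0.0,0.633,0.085]

```text
clock: 1.88
tcp_pos: [0.4943, -0.1374, 0.3293]
orientation: [-0.0, 0.4, 0.917, 0.0]
wrist_force: [-0.9, -0.3, -0.9]
finger_gap: 0.0849
grip_force: 0.0
```

```bash
python3 - <<'E'
from h import *
c=cam('wrist','w1.png');s=env.get_state();print(s['clock'],s['tcp_pos'],s['orientation'],s['joint_pos']);print(ray(c,(320,240)),c['camera_matrix'])
print(project(c,[[.494,-.138,.213],[.494,-.138,.0],[.563,-.2135,.127]]))
E
```

```text
1.9333 [ 0.49391436 -0.13770675  0.32946319] [-2.78249909e-04  4.00912523e-01  9.16116298e-01  2.17990896e-05] [-4.28585621e-01  1.89684064e-01  1.98879219e-01  1.58054861e+00
  3.46483672e-05  3.96439817e-01]
(array([ 0.4440088 , -0.08507018,  0.50311586]), array([ 0.19570559, -0.21362361, -0.95711247])) [[357.67685463   0.         320.35464706]
 [  0.         357.67685463 236.93555683]
 [  0.           0.           1.        ]]
[[321.4262259  222.80312311]
 [321.10648563 185.92836454]
 [320.55512436 291.1054901 ]]
```

View pics/w1.png

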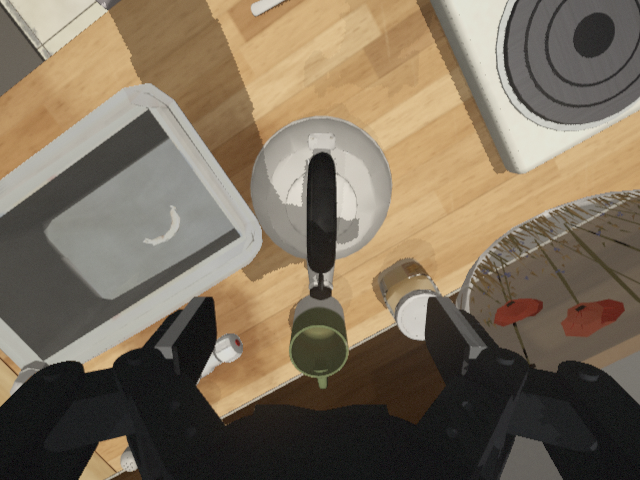

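The wrist view has the handle vertical, centred near column 322 from row 152 to 273, with the spout at (321,293) and the body centred near (321,189). My predictions were (321,223) for the handle, (321,186) for the base axis and (321,291) for the spout, so the tool is aligned. A quick two-view height check comes before descending.

```bash
python3 - <<'E'
from h import *
W=cam('wrist');S=cam('scene');s=env.get_state()
T=cam('top')
def dark(c,roi,th):
    x0,y0,x1,y1=roi;m=(c['pixels'].max(2)[y0:y1,x0:x1]<th).astype(np.uint8)
    k=max(cv2.findContours(m,0,1,offset=(x0,y0))[0],key=cv2.contourArea);return cv2.minAreaRect(k),k
r,k=dark(W,(290,140,350,280),60);print(r)
k=k.reshape(-1,2)
# scene handle: top silhouette row where the S line from the triangulated mid
print('end far tri W/S0: ',tri([(W,(321.5,272)),(S,(340,289))]))
print('end near tri: ',tri([(W,(321.5,153)),(S,(295,270))]))
print('spout W/S',tri([(W,(320.5,293)),(S,(361.7,329.3))]))
print(s['tcp_pos'],onz(W,(321.5,212),.225))
E
```

```text
((321.5, 216.0), (126.0, 29.0), 90.0)
end far tri W/S0:  (array([ 0.52958413, -0.17290542,  0.20348807]), [np.float64(0.003322662305613784), np.float64(0.0033226623056138867)])
end near tri:  (array([ 0.45970524, -0.09877792,  0.14836028]), [np.float64(0.002135107398165797), np.float64(0.002135107398165863)])
spout W/S (array([ 0.56421016, -0.21438518,  0.13053238]), [np.float64(0.0012892393868951975), np.float64(0.0012892393868952161)])
[ 0.49352755 -0.13811845  0.32972463] [ 0.48561083 -0.12962767  0.225     ]
```

move_arm:
  moves: [0,0,-0.03,0,0.085,0,0,-0.06,0,0.085,0,0,-0.09,0,0.085,0,0,-0.11,0,0.085,0,0,-0.12,0,0.085,0,0,-0.127,0,0.085,0,0,-0.127,0,0.085,0,0,-0.127,0,0.01,0,0,-0.127,0,0.01,0,0,-0.127,0,0.01,0,0,-0.127,0,0.01,0,0,-0.127,0,0.01]
  newtons: 80

```text
clock: 3.08
tcp_pos: [0.4942, -0.1382, 0.2034]
orientation: [0.001, 0.401, 0.916, 0.0]
wrist_force: [-0.5, -0.3, -1.1]
finger_gap: 0.0251
grip_force: 0.0
```

move_arm:
  moves: [0,0,0,0,0.01,0,0,0,0,0.01,0,0,0,0,0.01,0,0,0.01,0,0.01,0,0,0.02,0,0.01,0,0,0.03,0,0.01,0,0,0.03,0,0.01]

```text
clock: 3.67
tcp_pos: [0.4952, -0.1387, 0.2358]
orientation: [0.002, 0.401, 0.916, 0.0]
wrist_force: [1.1, 0.9, 0.0]
finger_gap: 0.0096
grip_force: 0.0
```

The fingers closed to 9.6 mm with no grip force, so the grasp missed. I look again.

```bash
python3 - <<'E'
from h import *
W=cam('wrist');S=cam('scene');s=env.get_state();print(s['tcp_pos'],s['finger_gap'],s['grip_force'],s['wrist_force'])
o=np.zeros((480,800,3),np.uint8);o[:,:480]=W['pixels'][:,80:560];o[:360,480:]=cv2.resize(S['pixels'][205:385,250:410],None,fx=2,fy=2)
cv2.imwrite('pics/g1.png',o[...,::-1]);print(project(S,s['tcp_pos']),project(W,s['tcp_pos']))
E
```

```text
[ 0.49444926 -0.13831298  0.23372939] 0.009920590489346383 0.0 [ 0.04765362  0.14693187 -0.20885621]
[[313.53558648 263.57540078]] [[322.54309943 273.64098583]]
```

View pics/g1.png

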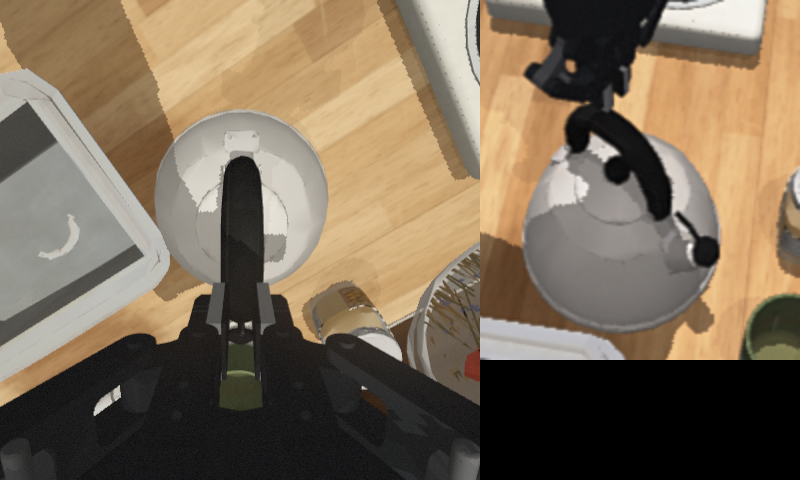

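The fingers are now above the handle, the kettle is still in place, and lateral alignment is good (handle column about 323, TCP 322.5). It probably slipped off over the rounded top, so I will retry about 10 mm lower and check the grip before lifting.

move_arm:
  moves: [0,0,0.005,0,0.07,0,0,0.005,0,0.07,0,0,0.005,0,0.07,0,0,0.005,0,0.07,0,0,-0.015,0,0.07,0,0,-0.03,0,0.07,0,0,-0.04,0,0.07,0,0,-0.04,0,0.07,0,0,-0.04,0,0.01,0,0,-0.04,0,0.01,0,0,-0.04,0,0.01,0,0,-0.04,0,0.01]
  newtons: 80

```text
clock: 4.77
tcp_pos: [0.4944, -0.1383, 0.1936]
orientation: [0.001, 0.401, 0.916, 0.0]
wrist_force: [0.1, -1.1, 0.3]
finger_gap: 0.022
grip_force: 0.0
```

move_arm:
  moves: [0,0,0,0,0.01,0,0,0,0,0.01,0,0,0,0,0.01]

```text
clock: 5.02
tcp_pos: [0.4949, -0.1379, 0.1951]
orientation: [0.002, 0.401, 0.916, 0.001]
wrist_force: [-1.7, 1.9, 9.7]
finger_gap: 0.0098
grip_force: 5.8
```

```bash
python3 - <<'E'
from h import *
W=cam('wrist');S=cam('scene');T=cam('top');s=env.get_state();print(s['tcp_pos'],s['finger_gap'],s['grip_force'],s['wrist_force'])
o=np.zeros((600,800,3),np.uint8);o[:400,:400]=W['pixels'][80:480,120:520];o[:360,400:]=cv2.resize(S['pixels'][235:355,260:393],(400,360),interpolation=2)
o[400:,:400]=cv2.resize(T['pixels'][210:310,300:500],(400,200),interpolation=2)
cv2.imwrite('pics/g2.png',o[...,::-1]);print(project(S,s['tcp_pos']),project(W,s['tcp_pos']))
E
```

```text
[ 0.49490043 -0.13786334  0.19505335] 0.01021560697011898 5.78329780139029 [-0.49659048  2.39200828  9.90059978]
[[314.64188732 275.10392987]] [[323.13184444 276.52006643]]
```

View pics/g2.png

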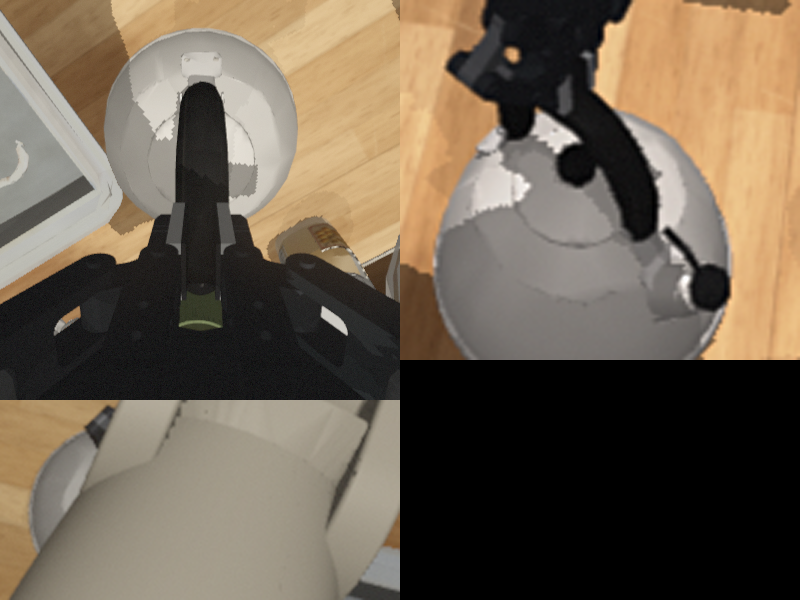

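The scene crop shows the finger straddling the handle near scene pixel (314,273), yet the gap reads 10 mm, which is exactly the opening I commanded. I will command a full close to see what is actually between the pads.

move_arm:
  moves: [0,0,0,0,0.0,0,0,0,0,0.0,0,0,0,0,0.0,0,0,0,0,0.0]
  newtons: 80

```text
clock: 5.5
tcp_pos: [0.4958, -0.1375, 0.1964]
orientation: [0.003, 0.4, 0.916, 0.001]
wrist_force: [-0.5, 4.4, 15.9]
finger_gap: 0.0002
grip_force: 8.2
```

The fingers closed fully (gap 0) with 16 N pushing the tool up. I need one close, brightened view to understand what is between them.

```bash
python3 - <<'E'
from h import *
W=cam('wrist');S=cam('scene');s=env.get_state();print(s['tcp_pos'],s['finger_gap'],s['grip_force'],s['wrist_force'],s['ft_torque'])
g=lambda a:(255*(a/255.)**.5).astype(np.uint8)
def mark(c,im):
    im=im.copy()
    return im
a=cv2.resize(g(W['pixels'][200:400,260:390]),(390,600),interpolation=2);b=cv2.resize(g(S['pixels'][225:315,275:337]),(410,600),interpolation=2)
cv2.imwrite('pics/g3.png',np.hstack([a,b])[...,::-1])
t=s['tcp_pos'];print(project(S,[t,t-[0,0,.008]]),project(W,[t,t-[0,0,.008]]))
E
```

```text
[ 0.49580909 -0.13746357  0.196378  ] -4.835107694399942e-05 8.237719705794007 [-1.36875576  5.3777612  15.08481635] [1.02330867 0.17666475 0.07181879]
[[315.14625087 274.45084924]
 [315.30764332 276.7757772 ]] [[323.17407464 276.50460955]
 [323.00052947 270.74119612]]
```

View pics/g3.png

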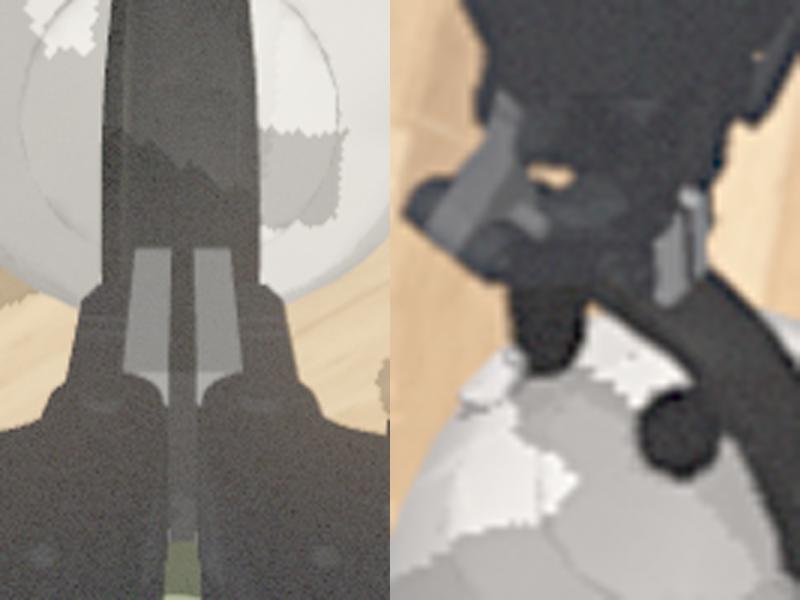

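The brightened crops show the closed fingertips lying on top of the handle, with the light pad plates ending near wrist row 282 and scene pixel (317,270). The reported TCP would put the tips at wrist row 271 and scene row 277. The real tips therefore seem to be well above where the reported TCP says. I will quantify that before going lower.

```bash
python3 - <<'E'
from h import *
W=cam('wrist');S=cam('scene');s=env.get_state();t=np.array(s['tcp_pos'])
ya=2.317;X=np.array([np.cos(ya),np.sin(ya),0]);L=np.array([.73,.68,0])
def plane(c,uv,off):
    o,d=ray(c,uv);k=((t+off*L-o)@L)/(d@L);p=o+k*d;return 'toolx %.4f z %.4f'%((p-t)@X,p[2])
print('W tip left',plane(W,(260+152/3,282),-.008),'right',plane(W,(260+215/3,282),.008))
print('S tip',plane(S,(317.4,270),-.005),plane(S,(317.4,270),.0))
for z in (.188,.2,.215,.229): print(z,[( (onz(W,(321,282),z)-t)@X).round(4)])
# light plate mask in wrist: exact extents
E
```

```text
W tip left toolx -0.0269 z 0.1426 right toolx -0.0448 z 0.1022
S tip toolx -0.0109 z 0.2308 toolx -0.0059 z 0.2182
0.188 [np.float64(-0.0068)]
0.2 [np.float64(-0.0015)]
0.215 [np.float64(0.0051)]
0.229 [np.float64(0.0113)]
```

Both views agree: the tips are at z≈0.230, centred on the tool axis, with pad edges at ±11 mm. So the fingertips really sit about 34 mm above the reported TCP, not 8 mm below it. I will open and go down in checked stages.

move_arm:
  moves: [0,0,0.01,0,0.07,0,0,0.01,0,0.07,0,0,0.01,0,0.07,0,0,0.01,0,0.07,0,0,0.0,0,0.07,0,0,-0.012,0,0.07,0,0,-0.02,0,0.07,0,0,-0.02,0,0.07]

```text
clock: 6.37
tcp_pos: [0.4921, -0.1374, 0.1698]
orientation: [-0.002, 0.401, 0.916, 0.0]
wrist_force: [0.1, 0.1, 0.3]
finger_gap: 0.07
grip_force: 0.0
```

move_arm:
  moves: [0,0,-0.005,0,0.07,0,0,-0.01,0,0.07,0,0,-0.012,0,0.07,0,0,-0.012,0,0.07]

```text
clock: 6.7
tcp_pos: [0.4935, -0.1379, 0.1602]
orientation: [-0.0, 0.401, 0.916, 0.0]
wrist_force: [-0.6, 0.1, 0.7]
finger_gap: 0.0701
grip_force: 0.0
```

move_arm:
  moves: [0,0,0,0,0.0,0,0,0,0,0.0,0,0,0,0,0.0,0,0,0,0,0.0,0,0,0,0,0.0,0,0,0,0,0.0,0,0,0,0,0.0]
  newtons: 80

```text
clock: 7.28
tcp_pos: [0.4946, -0.1378, 0.1613]
orientation: [0.001, 0.401, 0.916, 0.001]
wrist_force: [2.5, 3.5, 3.4]
finger_gap: 0.0234
grip_force: 80.1
```

Solid grip: 23.4 mm gap at 80 N. Lifting.

move_arm:
  moves: [0,0,0.005,0,0.0,0,0,0.012,0,0.0,0,0,0.022,0,0.0,0,0,0.035,0,0.0,0,0,0.05,0,0.0,0,0,0.068,0,0.0,0,0,0.086,0,0.0,0,0,0.104,0,0.0,0,0,0.12,0,0.0,0,0,0.13,0,0.0,0,0,0.13,0,0.0]

```text
clock: 8.2
tcp_pos: [0.4944, -0.1387, 0.2933]
orientation: [0.002, 0.401, 0.916, -0.0]
wrist_force: [0.6, -1.3, -7.1]
finger_gap: 0.0234
grip_force: 79.1
```

```bash
python3 - <<'E'
from h import *
W=cam('wrist');S=cam('scene');s=env.get_state();print(s['clock'],s['tcp_pos'],s['orientation'],s['finger_gap'],s['grip_force'],s['wrist_force'],s['ft_torque'])
cv2.imwrite('pics/w3.png',W['pixels'][...,::-1]);cv2.imwrite('pics/s3.png',S['pixels'][...,::-1])
# hotplate edges in current wrist view: plate ellipse + centre disc
def disc(c,roi,th,lo=0):
    x0,y0,x1,y1=roi;g=c['pixels'].max(2)[y0:y1,x0:x1];m=(g<th).astype(np.uint8)
    for k in sorted(cv2.findContours(m,1,1,offset=(x0,y0))[0],key=cv2.contourArea,reverse=True)[:4]:
        if len(k)>8: e=cv2.fitEllipse(k);print(cv2.contourArea(k),np.round(e[0],1),np.round(e[1],1),onz(c,e[0],.067).round(4))
print('T');T=cam('top')
disc(T,(150,170,250,270),70);print('S');disc(S,(305,140,394,210),70)
for c,uv in((T,(199,218)),(S,(349,172))): print(c['pixels'][uv[1]-3:uv[1]+4:3,uv[0]-24:uv[0]+25:4].max(2))
E
```

```text
8.3 [ 0.49360839 -0.13822505  0.29062892] [-1.25938464e-04  4.00940343e-01  9.16104151e-01 -1.01071484e-04] 0.022987183406092133 79.0417313418584 [-0.70053379 -0.352893   -7.66341863] [ 0.02770432  0.02781092 -0.03561051]
T
322.5 [197.9 217.3] [19.8 20.9] [0.5911 0.1904 0.067 ]
49.0 [197.9 218.2] [69.4 72.6] [0.5893 0.1902 0.067 ]
47.0 [197.8 217.6] [48.  50.5] [0.5904 0.1905 0.067 ]
15.0 [238.5 220.4] [10.7 27.6] [0.5843 0.1078 0.067 ]
S
2536.5 [336.3 175.3] [62.6 83.5] [0.5665 0.181  0.067 ]
23.0 [332.3 187. ] [4.6 6.8] [0.554  0.1484 0.067 ]
12.5 [339.9 173.1] [3.8 4.5] [0.5752 0.1866 0.067 ]
[[80 81 84 76 57 59 54 58 57 84 85 86 69]
 [82 82 83 70 57 58 59 56 57 83 85 86 57]
 [85 86 84 74 58 57 59 59 62 85 86 85 72]]
[[21 21 21 20 36 20 35 36 34 93 92 95 95]
 [22 21 22 18 48 24 36 35 37 93 94 96 95]
 [24 22 19 19 40 21 35 36 89 95 94 96 94]]
```

The kettle hangs steadily: −7.7 N and about zero moment, so the grip is over its centre of mass. I carry it part way at this height, then measure the plate from the wrist.

move_arm:
  moves: [0.0,0.015,0,0.05,0.0,0.002,0.035,0,0.1,0.0,0.005,0.055,0,0.16,0.0,0.01,0.075,0,0.22,0.0,0.015,0.095,0,0.28,0.0,0.02,0.115,0,0.34,0.0,0.025,0.13,0,0.4,0.0,0.025,0.14,0,0.46,0.0,0.025,0.145,0,0.5,0.0,0.025,0.145,0,0.54,0.0,0.025,0.145,0,0.55,0.0,0.025,0.145,0,0.55,0.0]

```text
clock: 9.35
tcp_pos: [0.5182, 0.007, 0.2896]
orientation: [-0.001, 0.137, 0.991, -0.0]
wrist_force: [-0.1, -0.0, -8.0]
finger_gap: 0.0234
grip_force: 79.4
```

```bash
python3 - <<'E'
from h import *
W=cam('wrist');s=env.get_state();print(s['clock'],s['tcp_pos'],s['orientation'],s['finger_gap'],s['wrist_force'])
S=cam('scene');T=cam('top')
cv2.imwrite('pics/w4.png',W['pixels'][...,::-1]);cv2.imwrite('pics/s4.png',S['pixels'][...,::-1])
np.savez('w4.npz',**{a+k:np.array(c[k]) for a,c in(('W',W),('S',S),('T',T)) for k in c})
o=np.zeros((480,800,3),np.uint8);o[:,:480]=W['pixels'][:,160:] ;o[:,480:]=cv2.resize(S['pixels'][100:340,240:400],(320,480))
cv2.imwrite('pics/v4.png',o[...,::-1])
E
```

```text
9.4 [0.51827035 0.00687096 0.28982498] [-9.10623301e-04  1.37499896e-01  9.90501362e-01 -4.60904276e-05] 0.023644348057973847 [-0.12704701  0.55280987 -7.28014557]
```

View pics/v4.png

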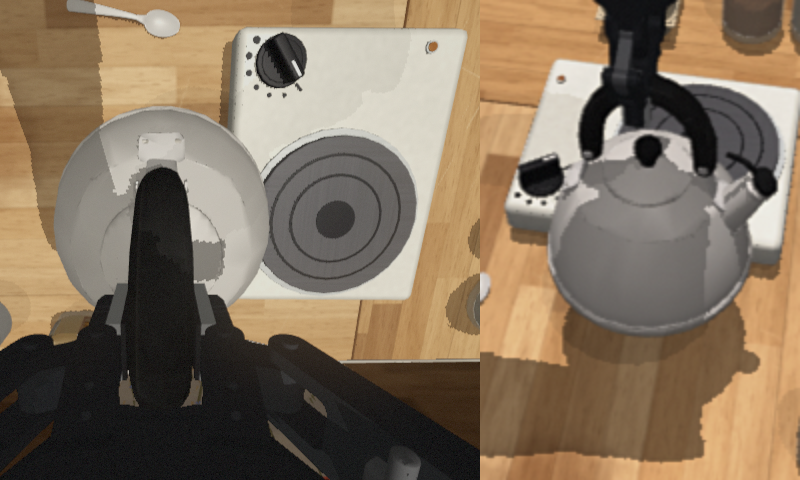

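The wrist view shows the plate with its centre disc near (495,219), the knob near (442,60) with its line towards lower right, and the deck edges almost parallel to the image axes. The kettle hangs upright. Next is the plate centre and heading from this view.

```bash
python3 - <<'E'
from h import *
z=np.load('w4.npz');C={a:{k[1:]:z[k] for k in z.files if k[0]==a} for a in 'WST'};W,T,S=C['W'],C['T'],C['S']
def disc(c,roi,th):
    x0,y0,x1,y1=roi;m=(c['pixels'].max(2)[y0:y1,x0:x1]<th).astype(np.uint8)
    for k in sorted(cv2.findContours(m,0,1,offset=(x0,y0))[0],key=cv2.contourArea,reverse=True)[:2]:
        if len(k)>8: e=cv2.fitEllipse(k);print(cv2.contourArea(k),np.round(e[0],1),np.round(e[1],1),onz(c,e[0],.067).round(4));yield e[0]
w=next(disc(W,(468,190,522,248),70));t=next(disc(T,(185,203,213,232),70));print('tri',tri([(W,w),(T,t)]))
# whole plate in W
hsv=cv2.cvtColor(W['pixels'],cv2.COLOR_RGB2HSV)
m=((hsv[...,1]<60)&(hsv[...,2]>140)).astype(np.uint8);m[:, :385]=0
def edge(pts):
    vx,vy,x,y=cv2.fitLine(np.array(pts,np.float32),cv2.DIST_HUBER,0,.01,.01).ravel();return (x,y),(vx,vy)
top=[(x,np.where(m[:120,x])[0].min()) for x in range(420,600,4)]
bot=[(x,np.where(m[:310,x])[0].max()) for x in range(440,555,4)]
right=[(np.where(m[y])[0].max(),y) for y in range(50,285,4)]
Ps={}
for n,p in(('top',top),('bot',bot),('right',right)):
    (x,y),(vx,vy)=edge(p);a,b=onz(W,(x-60*vx,y-60*vy),.055),onz(W,(x+60*vx,y+60*vy),.055);d=b-a;print(n,p[0],p[-1],np.round(a,4),np.round(b,4),np.arctan2(d[1],d[0]))
E
```

```text
1060.0 [494.8 219.1] [34.2 39.6] [0.5927 0.1912 0.067 ]Traceback (most recent call last):
  File "<stdin>", line 7, in <module>
StopIteration
```

```bash
python3 - <<'E'
from h import *
z=np.load('w4.npz');C={a:{k[1:]:z[k] for k in z.files if k[0]==a} for a in 'WST'};W,T,S=C['W'],C['T'],C['S']
print('tri',tri([(W,(494.8,219.1)),(T,(197.9,217.3))]))
hsv=cv2.cvtColor(W['pixels'],cv2.COLOR_RGB2HSV)
m=((hsv[...,1]<60)&(hsv[...,2]>140)).astype(np.uint8);m[:, :385]=0
m=(cv2.connectedComponents(m)[1]==cv2.connectedComponents(m)[1][100,520]).astype(np.uint8)
def edge(pts):
    vx,vy,x,y=cv2.fitLine(np.array(pts,np.float32),cv2.DIST_HUBER,0,.01,.01).ravel();return (x,y),(vx,vy)
top=[(x,np.where(m[:120,x])[0].min()) for x in range(420,600,4)]
bot=[(x,np.where(m[:310,x])[0].max()) for x in range(440,555,4)]
right=[(np.where(m[y])[0].max(),y) for y in range(50,285,4)]
for n,p in(('top',top),('bot',bot),('right',right)):
    (x,y),(vx,vy)=edge(p);a,b=onz(W,(x-60*vx,y-60*vy),.055),onz(W,(x+60*vx,y+60*vy),.055);d=b-a;print(n,p[0],p[-1],np.round(a,4),np.round(b,4),np.arctan2(d[1],d[0]))
# handle direction in W: dark mask centreline
hm=(W['pixels'].max(2)<70).astype(np.uint8)
cl=[]
for y in range(185,275,3):
    xs=np.where(hm[y,270:375])[0]+270
    if len(xs): cl.append(((xs.min()+xs.max())/2,y))
(x,y),(vx,vy)=edge(cl);a,b=onz(W,(x-30*vx,y-30*vy),.225),onz(W,(x+30*vx,y+30*vy),.225);d=b-a;print('handle',cl[0],cl[-1],a,b,np.arctan2(d[1],d[0]))
E
```

```text
tri (array([0.58964964, 0.18814024, 0.07481724]), [np.float64(0.00021384323055383993), np.float64(0.00021384323055416072)])
top (420, np.int64(27)) (596, np.int64(28)) [0.3879 0.1904 0.055 ] [0.4215 0.3076 0.055 ] 1.2918566765557435
bot (440, np.int64(298)) (552, np.int64(299)) [0.6734 0.0958 0.055 ] [0.7162 0.24   0.055 ] 1.2820690401566632
right (np.int64(624), 50) (np.int64(573), 282) [0.6326 0.2977 0.055 ] [0.5078 0.3339 0.055 ] 2.8593781417226287
handle (np.float64(321.0), 185) (np.float64(320.5), 272) [0.53722678 0.00090595 0.225     ] [0.49540239 0.0130196  0.225     ] 2.859675593437477
```

The headings agree: the hotplate is at −0.283 rad and the handle at −0.282. The plate centre is (0.592, 0.190), with a two-view height of 0.075 against the stated 0.067. I move over it and then lower.

move_arm:
  moves: [0.006,0.015,0,0,0.0,0.014,0.035,0,0,0.0,0.022,0.055,0,0,0.0,0.03,0.077,0,0,0.0,0.039,0.099,0,0,0.0,0.048,0.121,0,0,0.0,0.057,0.143,0,0,0.0,0.065,0.162,0,0,0.0,0.071,0.176,0,0,0.0,0.074,0.183,0,0,0.0,0.074,0.183,0,0,0.0,0.074,0.183,0,0,0.0]

```text
clock: 10.5
tcp_pos: [0.5926, 0.1894, 0.2903]
orientation: [-0.0, 0.137, 0.991, -0.001]
wrist_force: [0.2, -0.1, -7.4]
finger_gap: 0.0236
grip_force: 79.8
```

move_arm:
  moves: [0,0,-0.01,0,0.0,0,0,-0.022,0,0.0,0,0,-0.034,0,0.0,0,0,-0.044,0,0.0,0,0,-0.051,0,0.0,0,0,-0.055,0,0.0,0,0,-0.055,0,0.0,0,0,-0.055,0,0.0]

```text
clock: 11.17
tcp_pos: [0.5928, 0.1894, 0.2361]
orientation: [0.0, 0.137, 0.991, -0.0]
wrist_force: [1.4, 0.4, -7.5]
finger_gap: 0.0235
grip_force: 79.8
```

```bash
python3 - <<'E'
from h import *
W=cam('wrist');S=cam('scene');T=cam('top');s=env.get_state();print(s['clock'],s['tcp_pos'],s['orientation'],s['finger_gap'],s['wrist_force'],s['ft_torque'])
np.savez('w5.npz',**{a+k:np.array(c[k]) for a,c in(('W',W),('S',S),('T',T)) for k in c})
o=np.zeros((560,800,3),np.uint8);o[:480,:420]=W['pixels'][:,110:530];o[:480,420:]=cv2.resize(S['pixels'][60:260,245:404],(380,480))
cv2.imwrite('pics/v5.png',o[...,::-1])
E
```

```text
11.3167 [0.59326648 0.18993212 0.23666383] [7.79002485e-04 1.37045198e-01 9.90564451e-01 2.73135884e-04] 0.023480369235665297 [-0.55327434  0.32683273 -7.10700343] [-0.03496666  0.06170758 -0.03663108]
```

View pics/v5.png

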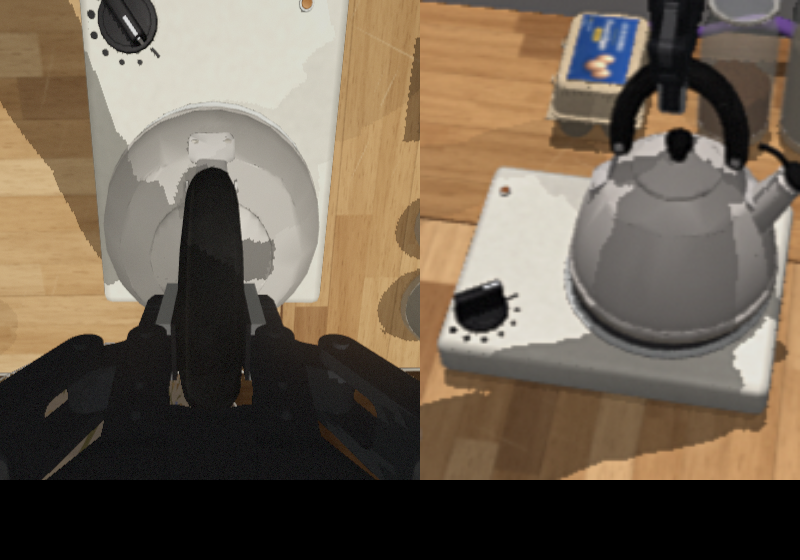

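The wrist view shows the kettle centred over the plate, and the scene view shows the plate's rim evenly around the kettle's base. The deck edges at columns 85 and 345 are parallel to the handle. I set it down in small steps.

move_arm:
  moves: [0,0,-0.002,0,0.0,0,0,-0.004,0,0.0,0,0,-0.0055,0,0.0,0,0,-0.007,0,0.0,0,0,-0.007,0,0.0,0,0,-0.007,0,0.0]

```text
clock: 11.82
tcp_pos: [0.5927, 0.19, 0.2286]
orientation: [-0.0, 0.137, 0.991, -0.0]
wrist_force: [-0.3, 0.1, -7.1]
finger_gap: 0.0235
grip_force: 79.9
```

move_arm:
  moves: [0,0,-0.001,0,0.0,0,0,-0.002,0,0.0,0,0,-0.002,0,0.0]

```text
clock: 12.07
tcp_pos: [0.5928, 0.1903, 0.2282]
orientation: [0.001, 0.137, 0.991, 0.0]
wrist_force: [-3.1, 1.0, 2.8]
finger_gap: 0.0238
grip_force: 81.2
```

The plate now carries the kettle's weight (force went from −7 to +3 N). I release and rise.

move_arm:
  moves: [0,0,0,0,0.03,0,0,0,0,0.045,0,0,0,0,0.07,0,0,0,0,0.07,0,0,0,0,0.07,0,0,0.01,0,0.07,0,0,0.03,0,0.07,0,0,0.06,0,0.07,0,0,0.09,0,0.07,0,0,0.11,0,0.07,0,0,0.11,0,0.07]

```text
clock: 12.98
tcp_pos: [0.5942, 0.1902, 0.3427]
orientation: [0.004, 0.137, 0.991, 0.001]
wrist_force: [-0.2, -0.1, 0.0]
finger_gap: 0.0703
grip_force: 0.0
```

```bash
python3 - <<'E'
from h import *
W=cam('wrist');S=cam('scene');s=env.get_state();print(s['clock'],s['tcp_pos'],s['orientation'],s['joint_pos'],s['wrist_force'])
np.savez('w6.npz',**{a+k:np.array(c[k]) for a,c in(('W',W),('S',S)) for k in c})
cv2.imwrite('pics/w6.png',W['pixels'][...,::-1])
c,sn=np.cos(-.283),np.sin(-.283);P=np.array([.592,.190]);f=lambda x,y:(P+[c*x-sn*y,sn*x+c*y])
k=f(-.165,-.075);print('knob pred',k,project(W,[[*k,.086],[*k,.063],[*P,.067+.118],[*f(.1,0),.194],[*P,.28]]).round(1).tolist(),project(S,[[*k,.086],[*f(.1,0),.194]]).round(1).tolist())
E
```

```text
13.0833 [0.59353493 0.19003761 0.33812656] [1.43525485e-03 1.37002837e-01 9.90569485e-01 5.07557185e-04] [1.81109065e-01 4.32469374e-01 5.58071168e-01 1.69335410e+00
 6.50472950e-05 4.55979650e-01] [-0.50249463 -0.63899271 -0.75991501]
knob pred [0.41262054 0.16405754] [[250.9, 38.4], [254.6, 43.3], [319.8, 209.0], [319.1, 308.8], [320.0, 238.6]] [[267.0, 181.2], [397.6, 135.9]]
```

View pics/w6.png

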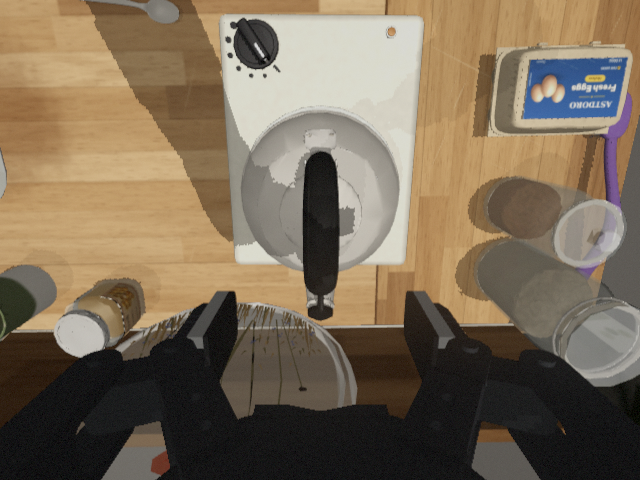

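The kettle stands in the middle of the plate: handle on column 320, spout tip at (320,312) against a predicted (319,309), deck edges at columns 232 and 412 on its row. The knob is at about (256,44) with its line towards (268,60). Next I locate the knob and its pointer.

```bash
cat > kn.py <<'E'
from h import *
def knob(c,uv,r,th=85,zs=.060):
    u,v=int(uv[0]),int(uv[1]);x0,y0=max(u-r,0),max(v-r,0);P=c['pixels'][y0:v+r,x0:u+r].astype(int)
    n,lab,st,ce=cv2.connectedComponentsWithStats((P.max(2)<th).astype(np.uint8))
    big=1+np.argmax(st[1:,4]);k=max(cv2.findContours((lab==big).astype(np.uint8),0,1)[0],key=cv2.contourArea)
    e=cv2.fitEllipse(cv2.convexHull(k));C=np.array(e[0])+[x0,y0];print('skirt',C.round(1),np.round(e[1],1),onz(c,C,zs).round(4))
    dots=[(ce[i]+[x0,y0],st[i,4]) for i in range(1,n) if i!=big and 3<st[i,4]<400]
    # white pointer: bright pixels inside the hull of the knob
    hm=np.zeros(P.shape[:2],np.uint8);cv2.fillConvexPoly(hm,cv2.convexHull(k),1);hm=cv2.erode(hm,np.ones((5,5)))
    ys,xs=np.where((P.min(2)>150)&(hm>0));return C,dots,np.c_[xs+x0,ys+y0]
E
python3 - <<'E'
from kn import *
z=np.load('w6.npz');W={k[1:]:z[k] for k in z.files if k[0]=='W'};S={k[1:]:z[k] for k in z.files if k[0]=='S'}
C,d,w=knob(W,(256,44),42);Kw=onz(W,C,.063)[:2]
for p,a in d: q=onz(W,p,.055)[:2]-Kw;print('dot',p.round(1),a,'yaw %.3f r %.4f'%(np.arctan2(q[1],q[0]),np.hypot(*q)))
print(len(w),w.mean(0)); 
pw=np.array([onz(W,p,.086)[:2] for p in w]);vx,vy,x,y=cv2.fitLine(pw.astype(np.float32),2,0,.001,.001).ravel();print('line yaw',np.arctan2(vy,vx),'mean rel',pw.mean(0)-Kw)
Cs,ds,ws=knob(S,(270,188),26,70);print('tri',tri([(W,C),(S,Cs)]))
E
```

```text
skirt [253.3  41.9] [44.4 56.6] [0.4102 0.1629 0.06  ]
dot [227.7  39.3] 19 yaw -1.986 r 0.0310
dot [229.6  55. ] 16 yaw -1.461 r 0.0320
dot [238.  68.] 9 yaw -0.953 r 0.0332
dot [276.1  68. ] 8 yaw 0.473 r 0.0353
dot [250.3  75. ] 7 yaw -0.476 r 0.0342
dot [264.2  75.4] 5 yaw 0.001 r 0.0352
52 [253.          45.17307692]
line yaw 0.65040964 mean rel [0.00862086 0.00102241]
skirt [270.1 187.7] [19.6 23.6] [0.4164 0.167  0.06  ]
tri (array([0.41430208, 0.1630671 , 0.0657712 ]), [np.float64(0.002643394554985307), np.float64(0.002643394554985256)])
```

move_arm:
  moves: [-0.02,-0.003,0.0,0.05,0.07,-0.05,-0.007,0.0,0.1,0.07,-0.085,-0.012,0.0,0.16,0.07,-0.12,-0.017,0.0,0.22,0.07,-0.15,-0.022,-0.01,0.28,0.07,-0.17,-0.025,-0.04,0.34,0.06,-0.18,-0.026,-0.075,0.4,0.06,-0.18,-0.026,-0.105,0.45,0.06,-0.18,-0.026,-0.13,0.45,0.06,-0.18,-0.026,-0.14,0.45,0.06,-0.18,-0.026,-0.14,0.45,0.06,-0.18,-0.026,-0.14,0.45,0.06]

```text
clock: 14.08
tcp_pos: [0.4125, 0.1639, 0.1967]
orientation: [-0.001, -0.087, 0.996, -0.0]
wrist_force: [0.0, -0.3, -0.0]
finger_gap: 0.0599
grip_force: 0.0
```

```bash
cat > km.py <<'E'
from kn import *
from scipy.optimize import least_squares
def meas(W,uv,r=80,th=70):
    C,d,w=knob(W,uv,r,th);Q=np.array([onz(W,p,.055)[:2] for p,a in d]);A=np.array([a for p,a in d]);Kw=onz(W,C,.062)[:2]
    g=np.abs(np.hypot(*(Q-Kw).T)-.033)<.006;Q=Q[g];A=A[g]
    f=least_squares(lambda x:np.hypot(Q[:,0]-x[0],Q[:,1]-x[1])-x[2],[*Kw,.033],loss='soft_l1',f_scale=.001).x;print('centre from marks',f.round(4))
    for q,a in zip(Q,A): v=q-f[:2];print('  mark yaw %.3f area %d'%(np.arctan2(v[1],v[0]),a))
    pw=np.array([onz(W,p,.086)[:2] for p in w])-f[:2]
    if len(w)>4:
        print('white n',len(w),'px',w.mean(0).round(1),'rel mean',pw.mean(0).round(4),'yaw of mean %.3f'%np.arctan2(*pw.mean(0)[::-1]))
        vx,vy,_,_=cv2.fitLine(pw.astype(np.float32),2,0,.001,.001).ravel();print('line yaw %.3f'%np.arctan2(vy,vx))
    return f,w
if __name__=='__main__':
    W=cam('wrist','w7.png');s=env.get_state();print(s['clock'],s['tcp_pos'],s['orientation'],s['finger_gap'])
    uv=project(W,[.413,.164,.07])[0];print(uv);meas(W,uv)
E
python3 km.py
```

```text
14.1333 [0.41340784 0.16403421 0.19756213] [ 3.74020696e-04 -8.73908850e-02  9.96174025e-01  7.72442595e-05] 0.06008085099259665
[320.43865315 221.2100173 ]
skirt [321.5 220.5] [55.7 63.5] [0.4146 0.1653 0.06  ]
centre from marks [0.4133 0.1641 0.0328]
  mark yaw -2.529 area 41
  mark yaw -2.035 area 39
  mark yaw -1.537 area 31
  mark yaw -1.026 area 24
  mark yaw -0.528 area 12
  mark yaw -0.036 area 8
white n 60 px [325.7 243.8] rel mean [0.0142 0.0069] yaw of mean 0.453
line yaw 0.951
```

```bash
python3 - <<'E'
from h import *
g=cv2.imread('pics/w7.png').max(2)
for y in range(186,262): print(y,''.join(' .:-=+*#%@'[min(9,v//13)] if v<130 else '@' for v in g[y,284:360]))
E
```

```text
186 @@@@@@@@@@@@@@@@@@.:::::*@@@@@@@@@@@@@@@@@@@@@@@@@@@@@@@@@@@@@@%%####%@@@@@@
187 @@@@@@@@@@@@@@@@@@+.:::-@@@@@@@@@@@@@@@@@@@@@@@@@@@@@@@@@@@@@@@@@%#######%@@
188 @@@@@@@@@@@@@@@@@@@*--=*@@@@@@@@@@@@@@@@@@@@@@@@@@@@@@@@@@@@@@@@@@@%%#####%@
189 @@@@@@@@@@@@@@@@@@@@@@@@@@@@@@@@@@@@@@@@@@@@@@@@@@@@@@@@@@@@@@@@@@@@@%%#*##%
190 @@@@@@@@@@@@@@@@@@@@@@@@@@@@@@%#**#@@@@@@@@@@@@@@@@@@@@@@@@@@@@@@@@@@@@%%###
191 @@@@@@@@@@@@@@@@@@@@@@@@@@@%%#=-..:..:::::::+@@@@@@@@@@@@@@@@@@@@@@@@@@@@%%#
192 @@@@@@@%%@@@@@@@@@@@@@@@%%#--.::.:::::======-:+@@@@@@@@@@@@@@@@@@@@@@@@@@@@%
193 @@@@@*=-=*@@@@@@@@@@@@%#==...:::::::::++===+=--::-+@@@@@@@@@@@@@@@@@@@@@@@@@
194 @@@@*.:::-+@@@@@@@@@@%=..:::::::.:.:..--=++++===--:=@@@@@@@@@@@@@@@@@@@@@@@@
195 @@@@-:::.:-#@@@@@@@@%-..::::::..... . ..-+----=+++=--+#@@@@@@@@@@@@@@@@@@@@@
196 @@@%::::::-#@@@@@@@#=:::::::.. .. ......:-:::.:=+----:=#%@@@@@@@@@@@@@@@@@@@
197 @@@@::.:.:=%@@@@@%*:.::::::...... . .... .:.:::+=.:::.:-+%@@@@@@@@@@@@@@@@@@
198 @@@@+:::::+@@@@@%=:.::.::.: ..   ..........::::--::::::::*%@@@@@@@@@@@@@@@@@
199 @@@@@+-::*@@@@@%=..:::::::..  ... . .......
[... 4355 characters left out ...]
@@@@#+#@@@@@@@@@@@@@@@@==#@@@@@@@@@@@@@@@@@@@@@@@@@@
254 @@@@@@@@@@@@@@@@@@@@@@@@@@@@@@@@@@@@@@@@@@@@@@@*=*@@@@@@@@@@@@@@@@@@@@@@@@@@
255 @@@@@@@@@@@@@@@@@@@@@@@@@@@@@@@@@@@@@@@@@@@@@@@@+#@@@@@@@@@@@@@@@@@@@@@@@@@@
256 @@@@@@@@@@@@@@@@@@@@@@@@@@@@@@@@@@@@@@@@@@@@@@@@@@@@@@@@@@@@@@@@@@@@@@@@@@@@
257 @@@@@@@@@@@@@@@@@@@@@@@@@@@@@@@@@@@@@@@@@@@@@@@@@@@@@@@@@@@@@@@@@@@@@@@@@@@@
258 @@@@@@@@@@@@@@@@@@@@@@@@@@@@@@@@@@@@@@@@@@@@@@@@@@@@@@@@@@@@@@@@@@@@@@@@@@@@
259 @@@@@@@@@@@@@@@@@@@@@@@@@@@@@@@@@@@@@@@@@@@@@@@@@@@@@@@@@@@@@@@@@@@@@@@@@@@@
260 @@@@@@@@@@@@@@@@@@@@@@@@@@@@@@@@@@@@@@@@@@@@@@@@@@@@@@@@@@@@@@@@@@@@@@@@@@@@
261 @@@@@@@@@@@@@@@@@@@@@@@@@@@@@@@@@@@@@@@@@@@@@@@@@@@@@@@@@@@@@@@@@@@@@@@@@@@@
```

```bash
python3 - <<'E'
from h import *
W=cam('wrist');f=np.array([.4133,.1641])
g=W['pixels'].max(2);pts=[]
for y in range(233,250):
    xs=np.where(g[y,316:331]>130)[0]+316;xs=xs[xs<330];pts.append((xs.mean(),y))
q=np.array([onz(W,p,.086)[:2] for p in pts])-f
vx,vy,x,y=cv2.fitLine(q.astype(np.float32),2,0,.001,.001).ravel();print('line yaw',np.arctan2(vy,vx)%np.pi,'through rel',x,y,'perp offset of line from axis',x*vy-y*vx,'yaw far end',np.arctan2(q[-1][1],q[-1][0]),np.hypot(*q[-1]))
print(env.get_state()['tcp_pos'])
E
```

```text
line yaw 0.17529911 through rel 0.013612959 0.004465385 perp offset of line from axis -0.002022814 yaw far end 0.28736216010725224 0.021327868035990384
[0.4139269  0.16413009 0.19804934]
```

```bash
python3 - <<'E'
from h import *
W=cam('wrist');f=np.array([.4133,.1641])
g=W['pixels'].max(2);pts=[]
for y in range(233,250):
    xs=np.where(g[y,319:329]>110)[0]+319;pts.append((xs.mean(),y))
for z in (.086,):
    q=np.array([onz(W,p,z)[:2] for p in pts])-f
    vx,vy,x,y=cv2.fitLine(q.astype(np.float32),2,0,.001,.001).ravel();print('line yaw',np.arctan2(vy,vx)%np.pi,'perp offset',x*vy-y*vx,'far end yaw',np.arctan2(q[-1][1],q[-1][0]),np.hypot(*q[-1]),'near',q[0])
E
```

```text
line yaw 0.31508377 perp offset -0.0004973635 far end yaw 0.2903957782495012 0.022154073949961006 near [0.0076676 0.0026567]
```

The pointer's yaw is about 0.31 rad, so the knob angle is about 0.15. The knob axis is at (0.4133, 0.1641), directly below the tool, and the third dot is at −1.03 rad. I turn +0.135 to align with the bar and descend in checked stages.

move_arm:
  moves: [0,0,-0.02,0.07,0.05,0,0,-0.05,0.135,0.045,0,0,-0.08,0.135,0.045,0,0,-0.1,0.135,0.045,0,0,-0.115,0.135,0.045,0,0,-0.125,0.135,0.045,0,0,-0.135,0.135,0.045,0,0,-0.135,0.135,0.045]

```text
clock: 14.9
tcp_pos: [0.4127, 0.1639, 0.0611]
orientation: [-0.001, -0.154, 0.988, 0.0]
wrist_force: [0.6, -0.5, -0.6]
finger_gap: 0.0451
grip_force: 0.0
```

move_arm:
  moves: [0,0,-0.005,0,0.045,0,0,-0.01,0,0.045,0,0,-0.015,0,0.045,0,0,-0.018,0,0.045,0,0,-0.021,0,0.045,0,0,-0.021,0,0.045]

```text
clock: 15.4
tcp_pos: [0.4125, 0.1639, 0.0403]
orientation: [-0.0, -0.154, 0.988, 0.0]
wrist_force: [0.4, 0.1, -0.1]
finger_gap: 0.0449
grip_force: 0.0
```

move_arm:
  moves: [0,0,-0.002,0,0.045,0,0,-0.004,0,0.045,0,0,-0.004,0,0.03,0,0,-0.004,0,0.0,0,0,-0.004,0,0.0,0,0,-0.004,0,0.0,0,0,-0.004,0,0.0,0,0,-0.004,0,0.0]
  newtons: 40

```text
clock: 16.07
tcp_pos: [0.4128, 0.1641, 0.0369]
orientation: [0.0, -0.155, 0.988, 0.0]
wrist_force: [-1.1, 2.1, 2.9]
finger_gap: 0.0121
grip_force: 40.7
```

The bar is gripped at 12 mm. I turn clockwise by 1.34 rad about its axis.

move_arm:
  moves: [0,0,0,-0.08,0.0,0,0,0,-0.2,0.0,0,0,0,-0.32,0.0,0,0,0,-0.44,0.0,0,0,0,-0.56,0.0,0,0,0,-0.68,0.0,0,0,0,-0.8,0.0,0,0,0,-0.92,0.0,0,0,0,-1.04,0.0,0,0,0,-1.16,0.0,0,0,0,-1.27,0.0,0,0,0,-1.34,0.0]

```text
clock: 17.07
tcp_pos: [0.4138, 0.1668, 0.0369]
orientation: [-0.001, 0.494, 0.869, 0.003]
wrist_force: [1.4, 11.0, -2.6]
finger_gap: 0.0117
grip_force: 40.2
```

move_arm:
  moves: [0,0,0,0,0.0,0,0,0,0,0.0,0,0,0,0,0.02,0,0,0,0,0.035,0,0,0,0,0.04,0,0,0,0,0.04,0,0,0.02,0,0.04,0,0,0.05,0,0.04,0,0,0.09,0,0.05,0,0,0.13,0,0.06,0,0,0.16,0,0.06,0,0,0.16,0,0.06]

```text
clock: 18.07
tcp_pos: [0.4165, 0.1645, 0.2032]
orientation: [0.004, 0.493, 0.87, 0.003]
wrist_force: [1.9, 0.4, 0.5]
finger_gap: 0.0598
grip_force: 0.0
```

```bash
python3 - <<'E'
from km import *
W=cam('wrist','w8.png');s=env.get_state();print(s['clock'],s['tcp_pos'],s['orientation'])
uv=project(W,[.4133,.1641,.07])[0];print(uv);f,w=meas(W,uv)
g=W['pixels'].max(2);u,v=int(uv[0]),int(uv[1])
for y in range(v-10,v+40): print(y,u-38,''.join(' .:-=+*#%@'[min(9,k//13)] if k<130 else '@' for k in g[y,u-38:u+38]))
E
```

```text
18.1167 [0.41532046 0.16421983 0.20029707] [0.00287223 0.49259719 0.87024962 0.0023136 ]
[317.4998021  215.39190119]
skirt [317.3 214.1] [54.7 61.6] [0.4138 0.163  0.06  ]
centre from marks [0.4132 0.164  0.0326]
  mark yaw -2.542 area 39
  mark yaw 0.484 area 15
  mark yaw -2.040 area 37
  mark yaw -0.023 area 9
  mark yaw -1.535 area 28
  mark yaw -0.517 area 16
205 279 @@@@@@@@@@@@:====-============:.::--========-::=++=+========-=====@@@@@@@@@@
206 279 @@@@@@@@@@@*-===--===========-..::-=-=======-::=============--===-#@@@@@@@@@
207 279 @@@@@@@@@@@--===--===========-:.::-=========-.:=============--====+@@@@@@@@@
208 279 @@@@@@@@@@@:====--============:.:---========-::==============-=+==+@@@@@@@@@
209 279 @@@@@@@@@@@-====:-============::::---=======-::========+=====-====+@@@@@@@@@
210 279 @@@@%@@@@@@:====--============-.:----=======-::==============-====+@@@@@@@@@
211 279 @-===#@@@@@:====-==============.::---======-:::==============--===+@@@@@@@@@
212 279 ======%@@@%:-==---=============.:-----======:::===============-===+@@@@@@@@@
213 279 ======+@@@@:-==--=============-.::---=======:
[... 2816 characters left out ...]
@@@@@@@@@@@@@@@@@@@@
247 279 %%%%%%%%%@@%%@@@@@@@@@@@@@@@@@@@@@@@@-::-*@@@@@@@@@@@@@@@@@@@@@@@@@@@@@@@@@@
248 279 %%%%%%@@@@@@%%@@@@@@@@@@@@@@@@@@@@@@@%#*@@@@@@@@@@@@@@@@@@@@@@@@@@@@@@@@@@@@
249 279 %%%%%@%%@@@@@@%@@@@@@@@@@@@@@@@@@@@@@@@@@@@@@@@@@@@@@@@@@@@@@@@@@@@@@@@@@@@@
250 279 %%%%%%@%@@@@@@%%@@@@@@@@@@@@@@@@@@@@@@@@@@@@@@@@@@@@@@@@@@@@@@@@@@@@@@@@@@@@
251 279 %%%%%@@%%@@@@@@@%@@@@@@@@@@@@@@@@@@@@@@@@@@@@@@@@@@@@@@@@@@@@@@@@@@@@@@@@@@@
252 279 %%%@@@%%@%@@@@@@@%@@@@@@@@@@@@@@@@@@@@@@@@@@@@@@@@@@@@@@@@@@@@@@@@@@@@@@@@@@
253 279 %%%@@@@@@@@@@@@@@@%%@@@@@@@@@@@@@@@@@@@@@@@@@@@@@@@@@@@@@@@@@@@@@@@@@@@@@@@@
254 279 %%@@@@%@@@@@@@@@@@%%%@@@@@@@@@@@@@@@@@@@@@@@@@@@@@@@@@@@@@@@@@@@@@@@@@@@@@@@
```

The map shows the white line (column about 318, rows 225–243) running straight into a dot at about (317.5,246). That is the third dot: the neighbouring marks are the second at −0.517 and the fourth at −1.535. I compute the residual angle and re-check the kettle.

```bash
python3 - <<'E'
from h import *
W=cam('wrist');S=cam('scene');s=env.get_state();f=np.array([.4133,.164])
g=W['pixels'].max(2);pts=[]
for y in range(226,243):
    xs=np.where(g[y,312:323]>110)[0]+312;pts.append((xs.mean(),y))
q=np.array([onz(W,p,.086)[:2] for p in pts])-f
vx,vy,x,y=cv2.fitLine(q.astype(np.float32),2,0,.001,.001).ravel();a=np.arctan2(vy,vx);print('line yaw',a-np.pi if a>0 else a,'far end yaw',np.arctan2(q[-1][1],q[-1][0]),'third dot -1.026')
d=S['pixels'][100:260,320:404].max(2)
c,sn=np.cos(-.283),np.sin(-.283);P=np.array([.592,.190])
z=np.load('w6.npz');d=np.abs(z['Spixels'][100:200,330:410].astype(int)-S['pixels'][100:200,330:410]).max(2);print('kettle moved px frac',(d>60).mean())
print(s['wrist_force'],s['finger_gap'],s['clock'])
E
```

```text
line yaw nan far end yaw -0.9953046632719779 third dot -1.026
kettle moved px frac 0.076625
[-0.60128415 -0.7153583   0.2400716 ] 0.06000375598644647 18.2167<stdin>:5: RuntimeWarning: Mean of empty slice.
  ret = ret.dtype.type(ret / rcount)
```

```bash
python3 - <<'E'
from h import *
W=cam('wrist');S=cam('scene');s=env.get_state();f=np.array([.4133,.164])
g=W['pixels'].max(2);e=np.array([np.cos(-1.026),np.sin(-1.026)])
pr=project(W,[[*(f+r*e),.086] for r in (.008,.022)]);print(pr.round(1))
pts=[]
for y in range(int(pr[:,1].min())+1,int(pr[:,1].max())):
    x0=int(pr[:,0].mean())-6;xs=np.where(g[y,x0:x0+13]>120)[0]+x0
    if 1<len(xs)<7: pts.append((xs.mean(),y))
q=np.array([onz(W,p,.086)[:2] for p in pts])-f
vx,vy,x,y=cv2.fitLine(q.astype(np.float32),2,0,.001,.001).ravel();print(len(pts),pts[0],pts[-1],'slope yaw',np.arctan(vy/vx),'far',np.arctan2(q[-1][1],q[-1][0]),'mean',np.arctan2(*q.mean(0)[::-1]))
c,sn=np.cos(-.283),np.sin(-.283);P=np.array([.592,.190]);pt=project(S,[*(P+.1*np.array([c,sn])),.194])[0];u,v=pt.astype(int)
for n,I in(('before',np.load('w6.npz')['Spixels']),('now',S['pixels'])):
    m=(I[v-14:v+15,u-14:u+15].max(2)<50).astype(np.uint8);k=max(cv2.findContours(m,0,1)[0],key=cv2.contourArea);M=cv2.moments(k);print(n,pt,M['m10']/M['m00']+u-14,M['m01']/M['m00']+v-14)
E
```

```text
[[323.1 233.2]
 [323.1 249.3]]
14 (np.float64(323.0), 234) (np.float64(323.5), 247) slope yaw -1.0149987 far -1.0099220506417743 mean -1.0295092067483769
before [397.63779977 135.94751177] 399.5010101010101 133.94141414141413
now [397.63779977 135.94751177] 399.51942740286296 133.98568507157464
```

The pointer is within about 0.02 rad of the third dot, the kettle has not moved, and the gripper is clear of everything. Handing in.

```bash
python3 -c "
from workcell import env
print(env.hand_in())"
```

```text
the job is handed in; nothing more can be done
None
```

The kettle stands upright in the middle of the hotplate with its spout straight back, the knob's white line is on the third dot (within about 0.02 rad), and the job is handed in; I never moved the mug or honey jar, and the hand-in returned no verdict.

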